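# Level the relay shelf in the trailer pump box

## Task

Isolate the hydraulic pump on the yellow pendant by pressing its buttons one at a time, red, then white, then blue. Then press the yellow spirit level flat on the relay shelf to see how far the shelf is out, let it up, and turn the red levelling foot until the shelf is level. Finish while still pressing the spirit level flat on the shelf with its bubble resting between the two marks: do not let go; leave the loose jar, screwdriver, steel ring and spare relay where they lie.

Things in the scene. Friction and masses are not known exactly. Their poses are not given: they have to be found in the camera images.
- pendant: yellow control pendant lying fixed on the bench, 200 x 70 x 34 mm, long side along its x axis; origin at the centre of its underside. Three round buttons, 55 mm apart in a row along its x axis, stand on its top; which colour is in which place differs each time
- red (a joint): travel of the red button, m: 0 up, 0.006 fully down (about 5 N); springs back by itself. Counts as pressed beyond about 0.004, with the other two up
- white (a joint): the same for the white button
- blue (a joint): the same for the blue button
- red_top (a point): centre of the top face of the red button, 28 mm across, pressed straight down
- white_top (a point): the same for the white button
- blue_top (a point): the same for the blue button
- unit: shelf unit fixed to the bench: dark base plate 170 (x) x 400 (y) x 10 mm, origin on the bench, 20 mm towards +y from the plate's centre. Over it an aluminium shelf 140 x 290 mm is pivoted at its +y end (axis along x, at y = +155 mm, 50 mm up) and raised or lowered at its -y end by the levelling foot at (0, -175 mm). At the start the foot end is low
- shelf_mid (a point): middle of the shelf's top face, about 60 mm above the bench; its z axis is the shelf's normal, vertical when the shelf is level. Three black relays and a white block stand on the shelf's +x half, up to 105 mm above the bench
- level (a joint): spirit level: yellow bar 30 x 215 x 22 mm along the unit's y axis over the shelf's -x half, hinged to the shelf at its end nearer the foot; a spring lifts the other end. Value in rad: 0 sprung up, 0.12 flat on the shelf (firm stop). About 5 N down on the pad brings it flat, 22 mm lower; each 5 N more bends it 2 mrad past. The bubble tells the shelf's slope only while it is flat
- level_pad (a point): centre of the top face of the black rubber pad (28 x 34 mm) on the free end of the level, the place to press; 94 mm from the vial's middle
- bubble (a joint): place of the pale bubble (20 mm long) along the green vial on the level's top, m: 0 midway between the black marks (31 mm apart), positive towards the pad, range -0.032 to 0.032; within 0.0045 it is between the marks. It runs to the higher end, 0.6 mm per milliradian of slope, and settles about 1.5 s after the level is pressed or moved
- bubble_mid (a point): centre of the top of the bubble
- foot (a joint): turn of the levelling foot, rad, growing clockwise seen from above, range -1.0 to 4.0; stays where left. Each radian clockwise raises the shelf's foot end so that the settled bubble moves 12 mm towards the foot (bubble falls by 0.012). From the start 0.9 to 2.5 rad clockwise is needed; it resists with about 0.1 N m
- foot_grip (a point): middle of the foot's red wing handle: an upright bar 52 mm long (this point's x axis), 14 mm thick (its y axis), 32 mm high (16 mm above and below this point), on a vertical screw with a 26 mm round collar just below the bar; bar top 122 mm above the bench
- screwdriver: loose orange screwdriver, 180 mm, to be left alone
- grease: loose white jar with red cap, 60 mm across, 80 mm high, to be left alone
- clamp: loose steel ring, 48 mm across, 16 mm high, to be left alone
- relay: loose black spare relay, a block 50 x 40 x 35 mm, to be left alone

How it is judged (in metres and radians):
On the way, in this order (a step that is already met when the one before it is completed fails the run):
1. the red button is pressed down alone (value of joint red above 0.004 m and value of joint each of white, blue below 0.002 m), for 0.05 s.
2. the white button is pressed down alone (value of joint white above 0.004 m and value of joint each of red, blue below 0.002 m), for 0.05 s.
3. the blue button is pressed down alone (value of joint blue above 0.004 m and value of joint each of red, white below 0.002 m), for 0.05 s.
4. the spirit level is pressed flat on the shelf, the shelf still out of level (value of joint level above 0.112 rad and contact force between any of the fingers, the arm and level above 2 N and angle between shelf_mid's own z axis and vertical above 0.0135 rad), for 0.2 s.
5. the levelling foot has been turned until the shelf is about level, the spirit level let up (contact force between each of the fingers, the arm and level below 0.5 N and value of joint level below 0.05 rad and angle between shelf_mid's own z axis and vertical below 0.013 rad), for 0.1 s.
At the end, for the whole second after the job is handed in: The robot is still pressing the spirit level (over 2 N) flat on the shelf (joint over 0.112 of 0.12 rad), the bubble rests within 4.5 mm of the middle, the foot is free and at rest, the buttons are up, and none of jar, screwdriver, ring and spare relay is more than 30 mm from where it began (value of joint level above 0.112 rad and contact force between any of the fingers, the arm and level above 2 N and value of joint bubble between -0.0045 and 0.0045 m and velocity of joint foot between -0.05 and 0.05 rad/s and contact force between the fingers and foot below 0.5 N and value of joint each of red, white, blue below 0.002 m and distance of each of screwdriver, grease, clamp, relay from where it was at the start of the episode below 0.03 m); the arm keeps its last pose, push and grip.
It fails at once if two buttons are down at once (value of joint each of red, white above 0.003 m or value of joint each of red, blue above 0.003 m or value of joint each of white, blue above 0.003 m).
It fails at once if the jar, screwdriver, ring or spare relay is shoved more than 30 mm (distance of any of screwdriver, grease, clamp, relay from where it was at the start of the episode above 0.03 m).
It also fails if it takes over 70 s, if anything falls off the work surface, if the arm or the gripper's body presses on something with over 40 N, if the wrist force passes 120 N, or if a joint passes its speed limit or range.

## Robot

A 6-joint arm with a two-finger parallel gripper is mounted at the origin on the work surface. World frame = base frame: x ahead of the robot, y to its left, z up, the work surface at z = 0. Lengths are in mm, angles in rad, forces in N, time in s.
With the tool pointing down it reaches from about 350 to 975 mm from the base axis. Payload 7.1 kg.
Tool frame: the origin (TCP) lies on the centre line of the jaws, within the pads' length; the fingertips stand 17 mm ahead of it and the grasp point (between the pads) lies 2 mm behind it; z points along the fingers, y is the direction in which the jaws open and shut (so a half turn about z gives the same grasp; the last joint's range is limited). The gripper opens to 88 mm and grips with 3 to 60 N. Pads are 20 mm wide; open, the fingers measure 115 mm over their backs; the gripper's body (75 mm by 178 mm) begins 61 mm behind the grasp point.
Start: joints at [1.114, 0.423, 1.63, -0, 1.089, -0.019], TCP at [264.935, 566.052, 239.675] pointing down, gripper open.
Joint ranges: [-3, 3], [-0.9, 2.11], [0.09, 2.58], [-1.31, 4.45], [0.11, 2.69], [-2.54, 2.54]. Speed limits (rad/s): [2.39, 2.39, 3.01, 3.14, 3.14, 3.14].

## Interface

Orientations are given as a rotation vector (axis times angle).
In Python, from workcell import ctrl, imaging, workorder gives the robot as it stands. The module is installed in compiled form; this text tells all that it offers.
- The arm moves only by the shell command python3 -m crank 'ROWS' [OPENING]. ROWS is JSON, a list of rows, each an object with "travel": the shift along the tool's x, y, z as a fraction of full scale, a list of three; "turn": the turn about the tool's z as a fraction of full scale. In form: [{"travel": [dx, dy, dz], "turn": turn}, ...]. A call has 1 to 20 rows; each row shifts and turns the pose as measured when the row begins, along the tool's axes as they then stand; what a row does not reach is not made up. Full scale, the value 1, is 5 cm for a shift and 0.1 rad for a turn. A row lasts 1/10 s, in which the tool goes at most 50 mm and 8.59 degrees, less where a joint would pass 70% of its speed; a pose out of reach is approached as far as the arm can. A call with a number of a shift or a turn outside -1 to 1 is refused whole. A call with a gripper value outside its range is refused whole. OPENING is the gripper command: -1 is shut, 1 is fully open, values between are in proportion, set as the call begins (- or left out, the last holds). The fingers move at their own pace and stop on an object; the grip force is fixed at half the most. Time passes only in rows, so rows that do not move let the fingers close. It gives the time, the measured TCP pose, the force and the opening at its end, in the units of the state.
- ctrl.get_obs(): the state, without advancing time (a new reading comes with each control period).
- imaging.get_image(name): name is "scene" or "top" or "wrist"; returns the picture (400x640x3 uint8, blue, green, red); there is no depth.
- imaging.camera_info(name): a dict with "camera_matrix" (3x3 intrinsics, pixels), "rvec" (rotation vector, rad) and "tvec" (3), from world to camera coordinates, as OpenCV has them. Camera axes: x right, y down, z forward; pixel columns grow to the right and rows downward; lengths in mm; the calibration is good to about 2 mm. A picture is of the moment at which its call begins: read the wrist's pose just before it. camera_info takes no time and is no camera call; for the wrist camera it gives the pose at the moment of the call.
- workorder.close_job(): hands the job in, once; it reports no verdict.
The state is a dict: "t": time; "qpos": joint angles; "qvel": joint speeds; "joint_torque": joint torques, N m; "ee_pos": TCP position; "orientation": TCP orientation; "ft_force": force on the tool from outside, world axes, zero at the start; "moment": the same for the moment, N m; "width": finger opening in mm.
Only numpy, scipy, OpenCV 4.12 (cv2) and the standard library are available. Lean on these libraries where they do the work, as an engineer would, in place of code of your own. Each camera call takes 0.05 s, during which the arm holds its last target.

## Working session

There is one attempt and no reset: what is moved stays moved. The work goes in short steps, Python scripts to look and compute and a shell command to move; the robot and the scene stay as the last step left them, time stands still between calls to the robot, and variables do not carry over. Pictures are saved under pics/ and viewed, and the job is handed in when it is done.

```bash
mkdir -p pics
python3 - <<'E'
from workcell import ctrl, imaging
import cv2
o=ctrl.get_obs();print(o)
for n in("scene","top","wrist"):
    i=imaging.camera_info(n);print(n,i)
    cv2.imwrite(f"pics/a_{n}.png",imaging.get_image(n))
E
```

```text
{'t': 0.0, 'qpos': array([ 1.11400824e+00,  4.23832089e-01,  1.63073094e+00,  1.54650577e-05,
        1.08859339e+00, -1.90085724e-02]), 'qvel': array([-1.23429339e-03,  1.57449426e-03,  2.58629745e-05,  1.04192030e-03,
       -1.37209566e-03, -5.86181487e-04]), 'joint_torque': array([ 9.17505058e-04, -5.44641423e+01, -2.73673135e+01,  6.43944880e-02,
        2.28146079e-02, -1.36097278e-04]), 'ee_pos': array([264.6890558 , 565.57181511, 238.89105956]), 'orientation': array([-6.82112191e-01, -3.06625549e+00,  2.38182445e-03]), 'ft_force': array([ 0.15350791, -0.41548912,  0.66418432]), 'moment': array([-0.00871646, -0.01637632,  0.0208112 ]), 'width': 87.67088200502438}
scene {'camera_matrix': array([[386.94873899,   0.        , 321.89394375],
       [  0.        , 386.94873899, 200.29731569],
       [  0.        ,   0.        ,   1.        ]]), 'rvec': array([ 0.6737282 ,  2.46147948, -1.39164228]), 'tvec': array([ 512.86905484,  -58.54221293, 1299.10724398])}
top {'camera_matrix': array([[480.63202814,   0.        , 327.40981932],
       [  0.        , 480.63202814, 201.8817699 ],
       [  0.        ,   0.        ,   1.        ]]), 'rvec': array([ 2.09667939, -2.1591626 ,  0.14001459]), 'tvec': array([  -9.93863366,  576.90484989, 1310.15232205])}
wrist {'camera_matrix': array([[286.17247346,   0.        , 323.28351037],
       [  0.        , 286.17247346, 197.75294048],
       [  0.        ,   0.        ,   1.        ]]), 'rvec': array([-2.43395418, -1.54929257, -0.22644031]), 'tvec': array([-624.07784121,  -35.79157902,  391.01650441])}
```

View pics/a_scene.png

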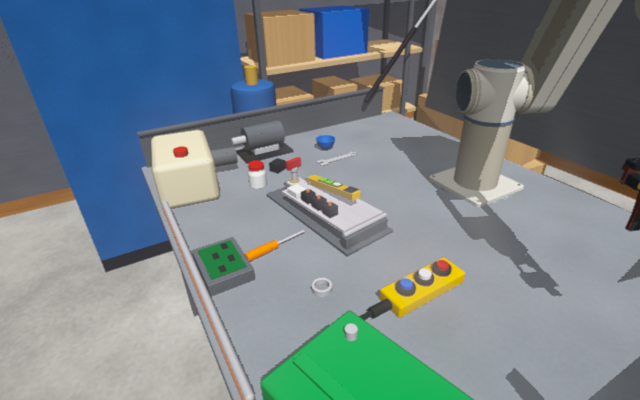

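View pics/a_top.png

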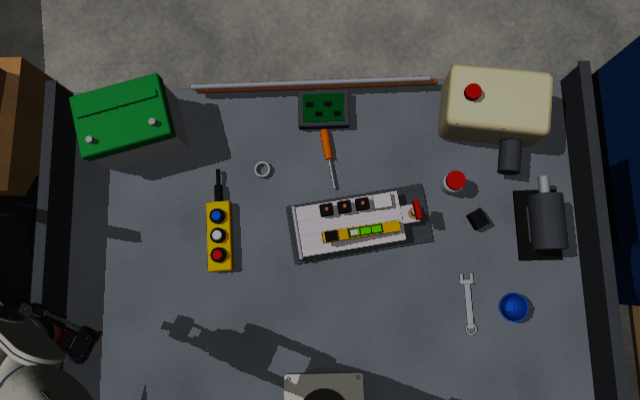

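View pics/a_wrist.png

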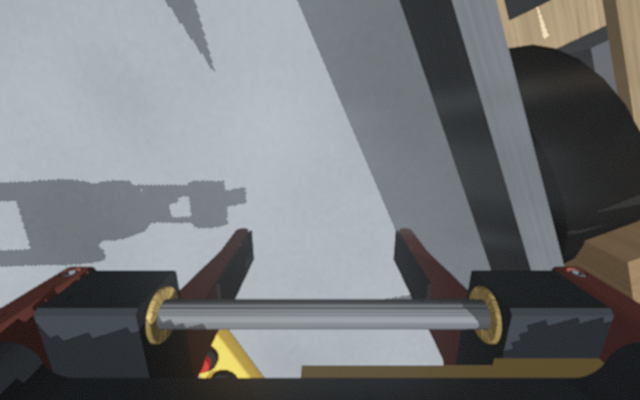

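Top view: buttons red (218,255), white (218,235) and blue (217,215). The unit is at about (360,225), the red wing handle at (417,210) and the black pad at (330,237). Next I measure these by colour masks.

```bash
cat > h.py <<'E'
import numpy as np, cv2
from workcell import ctrl, imaging
def P(n,info=None):
    i=info or imaging.camera_info(n); R=cv2.Rodrigues(np.array(i["rvec"]))[0]; t=np.array(i["tvec"])
    return np.array(i["camera_matrix"]),R,t
def ray(n,uv,info=None):
    K,R,t=P(n,info); d=R.T@np.linalg.solve(K,[uv[0],uv[1],1]); return -R.T@t,d/np.linalg.norm(d)
def plane(n,uv,z,info=None):
    c,d=ray(n,uv,info); return c+d*(z-c[2])/d[2]
def tri(a,b):
    A=np.zeros((3,3));v=np.zeros(3)
    for n,uv in(a,b):
        c,d=ray(n,uv);M=np.eye(3)-np.outer(d,d);A+=M;v+=M@c
    x=np.linalg.solve(A,v); 
    return x,[np.linalg.norm(np.cross(x-ray(n,u)[0],ray(n,u)[1])) for n,u in(a,b)]
def proj(n,p,info=None):
    K,R,t=P(n,info);q=K@(R@np.array(p)+t);return q[:2]/q[2]
def blobs(im,lo,hi,box,mn=8):
    x0,y0,x1,y1=box; h=cv2.cvtColor(im,cv2.COLOR_BGR2HSV)[y0:y1,x0:x1]
    if lo[0]>hi[0]: m=cv2.inRange(h,(0,lo[1],lo[2]),hi)|cv2.inRange(h,lo,(180,hi[1],hi[2]))
    else: m=cv2.inRange(h,lo,hi)
    n,l,s,c=cv2.connectedComponentsWithStats(m)
    return [(s[i][4],c[i]+[x0,y0],cv2.minAreaRect(np.argwhere(l==i)[:,::-1].astype(np.float32)+[x0,y0])) for i in range(1,n) if s[i][4]>=mn]
E
python3 - <<'E'
from h import *
t=cv2.imread("pics/a_top.png");s=cv2.imread("pics/a_scene.png")
for nm,im,bx in(("top",t,(190,180,250,290)),("scene",s,(370,250,480,320))):
  for c,lo,hi in(("red",(172,120,90),(8,255,255)),("white",(0,0,150),(180,60,255)),("blue",(100,120,60),(125,255,255)),("yel",(18,120,90),(35,255,255))):
    for b in blobs(im,lo,hi,bx): print(nm,c,b)
for nm,im,bx in(("top",t,(400,180,440,240)),("scene",s,(280,150,310,180))):
    for b in blobs(im,(172,120,60),(8,255,255),bx): print(nm,"wing",b)
cv2.imwrite("pics/b1.png",cv2.resize(t[175:275,280:440],None,fx=5,fy=5,interpolation=cv2.INTER_CUBIC))
cv2.imwrite("pics/b2.png",cv2.resize(s[140:250,260:400],None,fx=5,fy=5,interpolation=cv2.INTER_CUBIC))
E
```

```text
Traceback (most recent call last):
  File "h.py", line 23, in blobs
    return [(s[i][4],c[i]+[x0,y0],cv2.minAreaRect(np.argwhere(l==i)[:,::-1].astype(np.float32)+[x0,y0])) for i in range(1,n) if s[i][4]>=mn]
                                  ~~~~~~~~~~~~~~~^^^^^^^^^^^^^^^^^^^^^^^^^^^^^^^^^^^^^^^^^^^^^^^^^^^^^^
cv2.error: OpenCV(4.12.0) /io/opencv/modules/imgproc/src/convhull.cpp:143: error: (-215:Assertion failed) total >= 0 && (depth == CV_32F || depth == CV_32S) in function 'convexHull'
```

```bash
sed -i 's/cv2.minAreaRect(np.argwhere(l==i)\[:,::-1\].astype(np.float32)+\[x0,y0\])/cv2.minAreaRect((np.argwhere(l==i)[:,::-1]+[x0,y0]).astype(np.float32))/' h.py
python3 - <<'E'
from h import *
t=cv2.imread("pics/a_top.png");s=cv2.imread("pics/a_scene.png")
for nm,im,bx in(("top",t,(190,180,250,290)),("scene",s,(370,250,480,320))):
  for c,lo,hi in(("red",(172,120,90),(8,255,255)),("white",(0,0,150),(180,60,255)),("blue",(100,120,60),(125,255,255)),("yel",(18,120,90),(35,255,255))):
    for b in blobs(im,lo,hi,bx): print(nm,c,b)
for nm,im,bx in(("top",t,(400,180,440,240)),("scene",s,(280,150,310,180))):
    for b in blobs(im,(172,120,60),(8,255,255),bx): print(nm,"wing",b)
cv2.imwrite("pics/b1.png",cv2.resize(t[175:275,280:440],None,fx=5,fy=5,interpolation=cv2.INTER_CUBIC))
cv2.imwrite("pics/b2.png",cv2.resize(s[140:250,260:400],None,fx=5,fy=5,interpolation=cv2.INTER_CUBIC))
E
```

```text
top red (np.int32(69), array([216.7826087 , 254.10144928]), ((217.0, 254.0), (8.0, 8.0), 90.0))
top white (np.int32(51), array([216.33333333, 234.45098039]), ((216.5, 234.5), (7.0, 7.0), 90.0))
top blue (np.int32(78), array([215.61538462, 214.98717949]), ((215.50003051757812, 215.00003051757812), (8.944271087646484, 9.391485214233398), 26.56505012512207))
top yel (np.int32(1060), array([218.53018868, 235.7990566 ]), ((218.21807861328125, 235.542724609375), (70.52750396728516, 23.9200496673584), 88.09085083007812))
scene red (np.int32(96), array([442.48958333, 264.97916667]), ((442.2000427246094, 265.10003662109375), (12.074767112731934, 8.944271087646484), 26.56505012512207))
scene white (np.int32(4886), array([428.83012689, 281.96438805]), ((424.4999694824219, 284.5), (108.99998474121094, 68.99998474121094), -0.0))
scene blue (np.int32(80), array([405.8625, 282.8   ]), ((405.5, 283.0), (8.0, 11.0), 90.0))
scene yel (np.int32(1693), array([421.53691672, 290.01122268]), ((422.60003662109375, 286.20001220703125), (33.98823165893555, 86.75943756103516), 63.43495178222656))
top wing (np.int32(114), array([417.11403509, 208.64912281]), ((416.8058776855469, 208.87644958496094), (19.63220977783203, 6.399448871612549), 77.47119140625))
scene wing (np.int32(131), array([292.74045802, 162.97709924]), ((292.8999938964844, 163.20001220703125), (9.170605659484863, 15.495161056518555), 71.56504821777344))
```

View pics/b1.png

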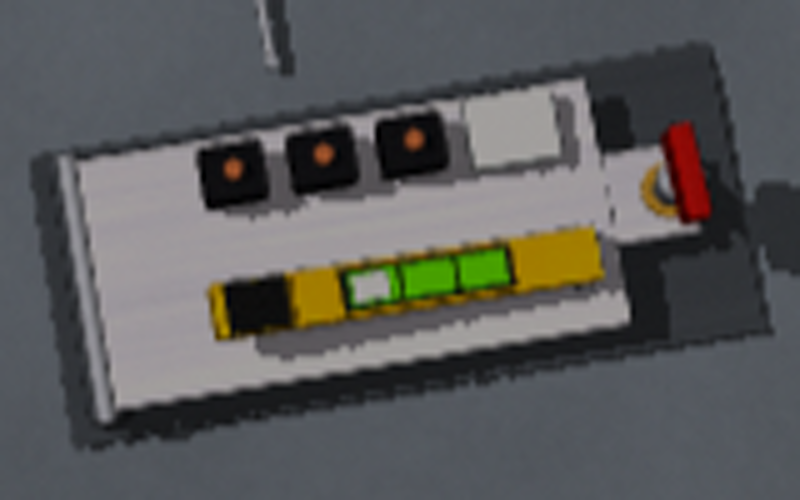

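View pics/b2.png

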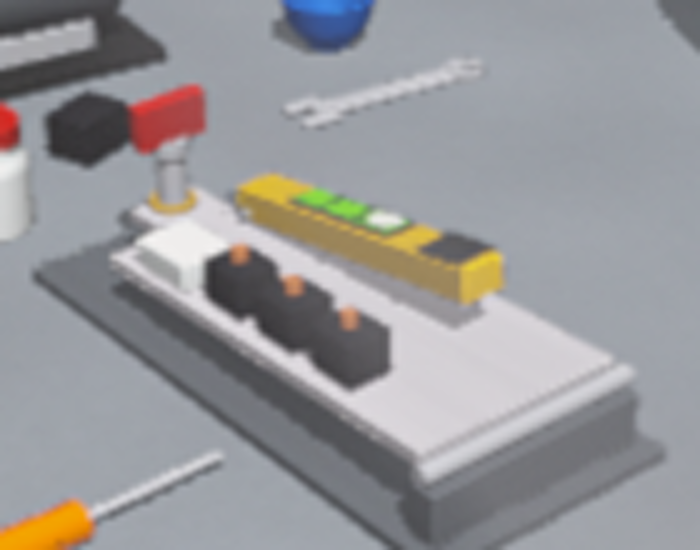

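Crops: pad at about (257,304) in the top crop and (458,247) in the scene crop. The wing bar runs from (680,125) to (697,218) in the top crop, and the bubble is fully at the pad end, (372,287). Next, positions.

Run:
```python
from h import *
np.set_printoptions(precision=1,suppress=True)
for n,a,b in(("red",(216.8,254.1),(442.4,265)),("white",(216.3,234.45),(424.5,273.5)),("blue",(215.6,215),(405.8,282.8)),("pad",(331,235.4),(351.2,189)),("wing",(416.9,208.7),(292.7,163))):
    print(n,tri(("top",a),("scene",b)))
for n,a in(("red",(216.8,254.1)),("white",(216.3,234.45)),("blue",(215.6,215))): print(n,[plane("top",a,z) for z in(40,46)])
print("pad",plane("top",(331,235.4),107))
# wing ends in top view
for c in((680,125),(697,218),(672,130),(706,215)): print(c,plane("top",(280+c[0]/5-.4,175+c[1]/5-.4),118))
# unit axis from shelf bar: plate far left corners
c1=plane("top",(280+72/5-.4,175+155/5-.4),55);c2=plane("top",(280+107/5-.4,175+420/5-.4),55);print(c1,c2,np.degrees(np.arctan2(*(c1-c2)[[1,0]])))
# level axis
c1=plane("top",(280+215/5-.4,175+312/5-.4),100);c2=plane("top",(280+602/5-.4,175+255/5-.4),85);print(c1,c2)
o=ctrl.get_obs();R=cv2.Rodrigues(o["orientation"])[0];print(R)
```

```text
red (array([438.5, 284.8,  48.3]), [np.float64(0.007345638231174467), np.float64(0.007345638231232817)])
white (array([493.4, 286.2,  49.6]), [np.float64(0.25576548960232953), np.float64(0.2557654896022932)])
blue (array([548.4, 288.4,  50.6]), [np.float64(0.39979889500848714), np.float64(0.39979889500867904)])
pad (array([475.9, -35. , 103.8]), [np.float64(0.5494927815447259), np.float64(0.5494927815445242)])
wing (array([ 541.1, -267.1,  105.5]), [np.float64(0.37796690566128316), np.float64(0.37796690566132213)])
red [array([439., 287.,  40.]), array([438.6, 285.4,  46. ])]
white [array([494.2, 288.9,  40. ]), array([493.6, 287.3,  46. ])]
blue [array([549.5, 291.4,  40. ]), array([548.7, 289.8,  46. ])]
pad [476.1 -35.4 107. ]
(680, 125) [ 563.6 -262.8  118. ]
(697, 218) [ 513.6 -268.9  118. ]
(672, 130) [ 561.  -258.4  118. ]
(706, 215) [ 515.1 -273.8  118. ]
[567.2  66.7  55. ] [419.1  49.9  55. ] 6.506033822710433
[473.  -12.7 100. ] [ 499.  -222.2   85. ]
[[-0.9  0.4 -0. ]
 [ 0.4  0.9 -0. ]
 [ 0.  -0.  -1. ]]
```

```bash
cat >> h.py <<'E'
def go(x,y,z,show=True):
    o=ctrl.get_obs();R=cv2.Rodrigues(o["orientation"])[0]
    d=R.T@(np.array([x,y,z])-o["ee_pos"])
    print("t",round(o["t"],2),"pos",o["ee_pos"].round(1),"yawx deg",np.degrees(np.arctan2(R[1,0],R[0,0])).round(1),"z",R[:,2].round(3),"F",o["ft_force"].round(1),"w",round(o["width"],1),"q",o["qpos"].round(2))
    print("need fractions of 50mm in tool axes:",(d/50).round(3))
E
python3 -m crank '[{"travel":[0,0,0],"turn":1},{"travel":[0,0,0],"turn":1},{"travel":[0,0,0],"turn":1},{"travel":[0,0,0],"turn":1},{"travel":[0,0,0],"turn":1},{"travel":[0,0,0],"turn":1},{"travel":[0,0,0],"turn":1},{"travel":[0,0,0],"turn":1},{"travel":[0,0,0],"turn":1},{"travel":[0,0,0],"turn":1}]' -1
python3 -c "from h import *;go(438.5,285.5,100)"
```

```text
t: 1.15
ee_pos: [263.7, 563.6, 235.5]
orientation: [2.114, 2.321, -0.012]
ft_force: [0.1, 0.4, 0.1]
width: 11.0
t 1.15 pos [263.7 563.6 235.5] yawx deg 95.4 z [-0.004 -0.007 -1.   ] F [0.1 0.4 0.1] w 11.0 q [ 1.11  0.43  1.63 -0.    1.09  1.02]
need fractions of 50mm in tool axes: [-5.844  2.974  2.739]
```

```bash
python3 -m crank '[{"travel":[-0.7,0.36,0.2],"turn":0},{"travel":[-0.7,0.36,0.2],"turn":0},{"travel":[-0.7,0.36,0.2],"turn":0},{"travel":[-0.7,0.36,0.2],"turn":0},{"travel":[-0.7,0.36,0.2],"turn":0},{"travel":[-0.7,0.36,0.2],"turn":0},{"travel":[-0.7,0.36,0.2],"turn":0},{"travel":[-0.7,0.36,0.2],"turn":0},{"travel":[0,0,0],"turn":0}]' -1
python3 -c "from h import *;go(438.5,285.5,90)"
```

```text
t: 2.05
ee_pos: [436.6, 289.5, 152.6]
orientation: [2.113, 2.324, -0.011]
ft_force: [-0.9, 0.1, 0.2]
width: 0.6
t 2.05 pos [436.6 289.5 152.6] yawx deg 95.4 z [-0.004 -0.006 -1.   ] F [-0.9  0.1  0.2] w 0.6 q [ 0.56  0.4   1.91 -0.    0.83  0.47]
need fractions of 50mm in tool axes: [-0.076  0.036  1.251]
```

```bash
python3 -m crank '[{"travel":[-0.04,0.02,0.5],"turn":0},{"travel":[-0.04,0.02,0.4],"turn":0},{"travel":[0,0,0.3],"turn":0},{"travel":[0,0,0],"turn":0}]' -1
python3 - <<'E'
from h import *;go(438.5,285.5,64)
cv2.imwrite("pics/c1.png",imaging.get_image("wrist"));cv2.imwrite("pics/c2.png",cv2.resize(imaging.get_image("scene")[200:330,350:510],None,fx=5,fy=4))
E
```

```text
t: 2.45
ee_pos: [439.6, 286.1, 91.6]
orientation: [2.118, 2.32, -0.008]
ft_force: [0.7, 0.1, 0.9]
width: 0.3
t 2.45 pos [439.6 286.1  91.6] yawx deg 95.2 z [-0.003 -0.004 -1.   ] F [0.7 0.1 0.9] w 0.3 q [ 0.56  0.51  1.94 -0.    0.7   0.47]
need fractions of 50mm in tool axes: [-0.009 -0.02   0.552]
```

View pics/c1.png

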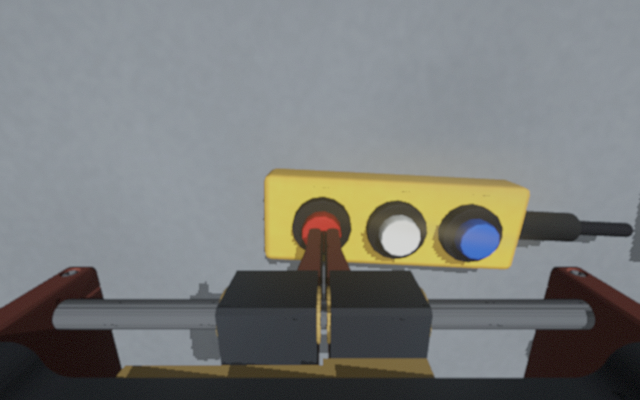

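View pics/c2.png

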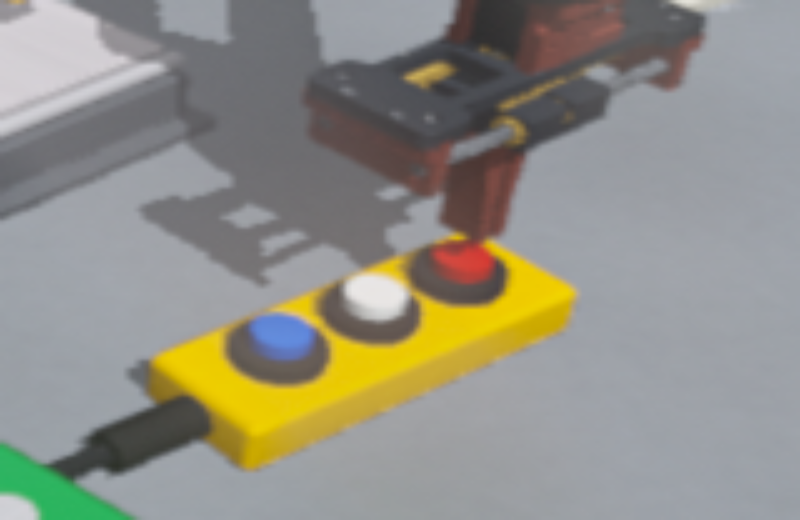

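Wrist view: the closed fingertips are over red (322,225), with white at (400,235) and blue at (478,240). Pressing now.

```bash
python3 -m crank '[{"travel":[0,-0.01,0.4],"turn":0},{"travel":[0,0,0.1],"turn":0},{"travel":[0,0,0.1],"turn":0}]' -1
python3 -m crank '[{"travel":[0,0,0.1],"turn":0}]' -1
python3 -m crank '[{"travel":[0,0,0.05],"turn":0}]' -1
```

```text
t: 2.85
ee_pos: [442.0, 289.2, 66.7]
orientation: [2.114, 2.32, 0.006]
ft_force: [-3.3, -4.4, 38.3]
width: 0.7
t: 2.95
ee_pos: [442.3, 289.5, 65.7]
orientation: [2.113, 2.32, 0.005]
ft_force: [-19.8, -15.2, 87.0]
width: 0.7
t: 3.05
ee_pos: [442.1, 289.3, 66.9]
orientation: [2.112, 2.321, 0.004]
ft_force: [-8.3, -8.3, 25.2]
width: 0.5
```

Run:
```python
from h import *;go(438.5,285.5,64)
cv2.imwrite("pics/d1.png",cv2.resize(imaging.get_image("wrist")[150:300,220:540],None,fx=2.5,fy=2.5));cv2.imwrite("pics/d2.png",cv2.resize(imaging.get_image("scene")[200:330,350:510],None,fx=5,fy=4))
go(0,0,0)
```

```text
t 3.05 pos [442.1 289.3  66.9] yawx deg 95.4 z [ 0.004 -0.    -1.   ] F [-8.3 -8.3 25.2] w 0.5 q [ 0.56  0.55  1.94 -0.    0.65  0.47]
need fractions of 50mm in tool axes: [-0.069 -0.078  0.058]
t 3.15 pos [442.1 289.3  66.7] yawx deg 95.4 z [ 0.005 -0.    -1.   ] F [-10.8  -7.9  37.1] w 0.6 q [ 0.56  0.55  1.94 -0.    0.65  0.47]
need fractions of 50mm in tool axes: [-4.933 -9.35   1.291]
```

View pics/d1.png

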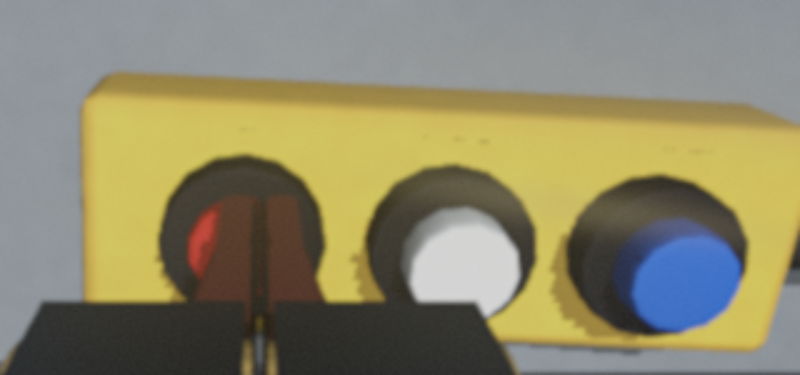

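View pics/d2.png

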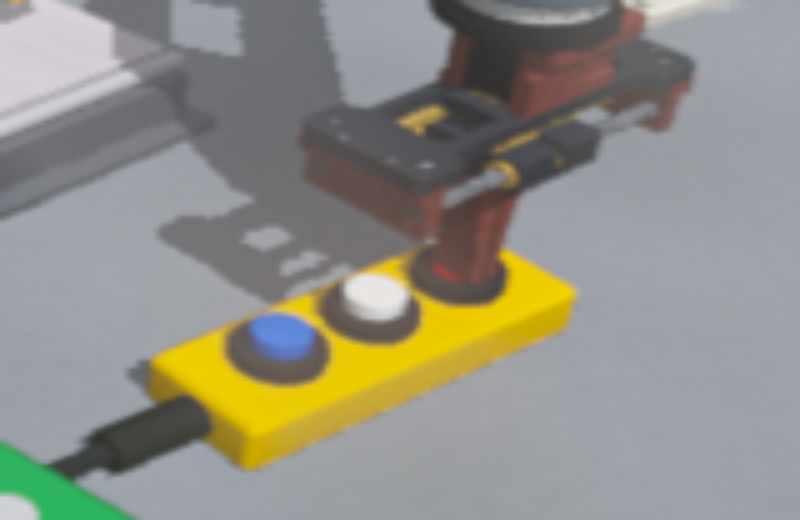

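The red button looks pushed down, but the tips slid 3 mm off centre. I lift, re-centre and press again in fine steps to see the spring's force curve.

```bash
python3 -m crank '[{"travel":[0,0,-0.25],"turn":0},{"travel":[-0.08,-0.08,-0.1],"turn":0},{"travel":[0,0,0],"turn":0}]' -1
python3 -c "from h import *;go(438.5,285.5,76)"
```

```text
t: 3.45
ee_pos: [439.5, 285.9, 88.3]
orientation: [2.111, 2.32, 0.014]
ft_force: [0.6, 0.4, -0.2]
width: 0.3
t 3.45 pos [439.5 285.9  88.3] yawx deg 95.4 z [ 0.01   0.003 -1.   ] F [ 0.6  0.4 -0.2] w 0.3 q [ 0.56  0.51  1.95 -0.    0.68  0.46]
need fractions of 50mm in tool axes: [-0.007 -0.023  0.247]
```

```bash
python3 -m crank '[{"travel":[-0.01,-0.03,0.2],"turn":0},{"travel":[0,0,0],"turn":0}]' -1
for i in 1; do :; done
python3 -m crank '[{"travel":[0,0,0.04],"turn":0}]' -1 | egrep 'ee|ft'
python3 -m crank '[{"travel":[0,0,0.04],"turn":0}]' -1| egrep 'ee|ft'
python3 -m crank '[{"travel":[0,0,0.04],"turn":0}]' -1| egrep 'ee|ft'
python3 -m crank '[{"travel":[0,0,0.04],"turn":0}]' -1| egrep 'ee|ft'
```

```text
t: 3.65
ee_pos: [438.1, 285.4, 77.6]
orientation: [2.111, 2.319, 0.015]
ft_force: [0.2, 0.5, -0.4]
width: 0.3
ee_pos: [437.9, 285.3, 74.9]
ft_force: [0.6, 1.2, 0.4]
ee_pos: [437.6, 285.1, 72.1]
ft_force: [-0.9, -0.8, 1.6]
ee_pos: [437.6, 285.1, 69.6]
ft_force: [-0.7, -0.2, 2.7]
ee_pos: [437.6, 285.1, 67.3]
ft_force: [-1.8, -0.2, 5.4]
```

Clear spring ramp from TCP z≈73 to 67, ending at 5.4 N, so red is down. On to white.

```bash
python3 -m crank '[{"travel":[0,0,0],"turn":0},{"travel":[0,0,-0.3],"turn":0},{"travel":[0,0,-0.2],"turn":0},{"travel":[0.03,0.55,0],"turn":0},{"travel":[0.03,0.55,0],"turn":0},{"travel":[0,0,0],"turn":0}]' -1
python3 -c "from h import *;go(493.4,287,78)"
```

```text
t: 4.65
ee_pos: [492.8, 293.5, 93.5]
orientation: [2.111, 2.321, 0.01]
ft_force: [0.3, -0.5, 0.3]
width: 0.3
t 4.65 pos [492.8 293.5  93.5] yawx deg 95.4 z [ 0.007  0.002 -1.   ] F [ 0.3 -0.5  0.3] w 0.3 q [ 0.52  0.55  1.83 -0.    0.75  0.43]
need fractions of 50mm in tool axes: [-0.131 -0.002  0.31 ]
```

```bash
python3 -m crank '[{"travel":[-0.13,0,0.15],"turn":0},{"travel":[0,0,0.13],"turn":0},{"travel":[0,0,0],"turn":0}]' -1| egrep 'ee|ft'
python3 -m crank '[{"travel":[0,0,0.04],"turn":0}]' -1 | egrep 'ee|ft'
python3 -m crank '[{"travel":[0,0,0.04],"turn":0}]' -1| egrep 'ee|ft'
python3 -m crank '[{"travel":[0,0,0.04],"turn":0}]' -1| egrep 'ee|ft'
```

```text
ee_pos: [490.6, 285.3, 77.4]
ft_force: [-0.1, 0.1, 0.4]
ee_pos: [489.6, 284.9, 75.0]
ft_force: [-0.2, 0.5, 0.6]
ee_pos: [489.0, 284.8, 72.7]
ft_force: [1.3, -1.2, 2.0]
ee_pos: [489.0, 284.8, 70.7]
ft_force: [1.0, -1.5, 2.9]
```

```bash
python3 -m crank '[{"travel":[0,0,0.04],"turn":0}]' -1| egrep 'ee|ft'
python3 -m crank '[{"travel":[0,0,0.04],"turn":0}]' -1| egrep 'ee|ft'
python3 -m crank '[{"travel":[0,0,0.03],"turn":0}]' -1| egrep 'ee|ft'
```

```text
ee_pos: [489.0, 284.8, 68.8]
ft_force: [-0.3, -1.3, 4.1]
ee_pos: [489.1, 284.8, 67.1]
ft_force: [-3.6, -2.5, 19.5]
ee_pos: [489.1, 284.9, 66.9]
ft_force: [-6.3, -5.2, 28.8]
```

White is fully down against its stop. Blue next.

```bash
python3 -m crank '[{"travel":[0,0,-0.3],"turn":0},{"travel":[0,0,-0.2],"turn":0},{"travel":[-0.05,0.6,0],"turn":0},{"travel":[-0.05,0.6,0],"turn":0},{"travel":[0,0,0],"turn":0}]' -1
python3 -c "from h import *;go(549,289,78)"
```

```text
t: 6.05
ee_pos: [550.3, 286.5, 93.8]
orientation: [2.109, 2.324, 0.004]
ft_force: [0.6, 0.5, -0.3]
width: -0.1
t 6.05 pos [550.3 286.5  93.8] yawx deg 95.6 z [ 0.004 -0.    -1.   ] F [ 0.6  0.5 -0.3] w -0.1 q [ 0.46  0.6   1.72 -0.    0.81  0.37]
need fractions of 50mm in tool axes: [ 0.052 -0.022  0.315]
```

```bash
python3 -m crank '[{"travel":[0.06,0,0.15],"turn":0},{"travel":[0,0,0.13],"turn":0},{"travel":[0,0,0],"turn":0}]' -1| egrep 'ee|ft'
python3 -m crank '[{"travel":[0,0,0.04],"turn":0}]' -1 | egrep 'ee|ft'
python3 -m crank '[{"travel":[0,0,0.04],"turn":0}]' -1| egrep 'ee|ft'
python3 -m crank '[{"travel":[0,0,0.04],"turn":0}]' -1| egrep 'ee|ft'
python3 -m crank '[{"travel":[0,0,0.04],"turn":0}]' -1| egrep 'ee|ft'
python3 -m crank '[{"travel":[0,0,0.03],"turn":0}]' -1| egrep 'ee|ft'
```

```text
ee_pos: [547.7, 289.3, 77.5]
ft_force: [-0.5, 0.0, 0.5]
ee_pos: [546.8, 289.3, 75.0]
ft_force: [-0.0, 0.2, 0.4]
ee_pos: [546.2, 289.2, 72.7]
ft_force: [1.5, -0.8, 1.7]
ee_pos: [546.2, 289.2, 70.7]
ft_force: [0.6, -1.3, 3.2]
ee_pos: [546.2, 289.2, 68.9]
ft_force: [-0.6, -1.0, 4.3]
ee_pos: [546.2, 289.2, 67.6]
ft_force: [-0.7, -1.5, 4.2]
```

```bash
python3 -m crank '[{"travel":[0,0,0.04],"turn":0},{"travel":[0,0,-0.4],"turn":0},{"travel":[0,0,-0.8],"turn":0},{"travel":[0,0,-0.8],"turn":0},{"travel":[-0.8,-0.18,-0.02],"turn":0},{"travel":[-0.8,-0.18,-0.02],"turn":0},{"travel":[-0.8,-0.18,-0.02],"turn":0},{"travel":[-0.8,-0.18,-0.02],"turn":0},{"travel":[-0.8,-0.18,-0.02],"turn":0},{"travel":[-0.8,-0.18,-0.02],"turn":0},{"travel":[0,0,0],"turn":0}]' -1
python3 -c "from h import *;go(476,-35.4,150)"
```

```text
t: 7.95
ee_pos: [515.6, 39.7, 176.9]
orientation: [2.104, 2.329, 0.005]
ft_force: [0.5, 0.5, 0.6]
width: 0.4
t 7.95 pos [515.6  39.7 176.9] yawx deg 95.8 z [ 0.004  0.001 -1.   ] F [0.5 0.5 0.6] w 0.4 q [ 0.05  0.35  1.92  0.    0.87 -0.05]
need fractions of 50mm in tool axes: [-1.415 -0.944  0.533]
```

```bash
python3 -m crank '[{"travel":[-0.7,-0.48,0],"turn":0.2},{"travel":[-0.7,-0.48,0],"turn":0},{"travel":[0,0,0.2],"turn":0},{"travel":[0,0,0],"turn":0}]' -1 >/dev/null
python3 - <<'E'
from h import *;go(476,-35.4,130)
cv2.imwrite("pics/e1.png",imaging.get_image("wrist"));cv2.imwrite("pics/e2.png",cv2.resize(imaging.get_image("top")[150:290,270:450],None,fx=4,fy=4))
cv2.imwrite("pics/e3.png",cv2.resize(imaging.get_image("scene")[110:250,260:420],None,fx=4,fy=4))
E
```

```text
t 8.35 pos [474.3 -36.  166.3] yawx deg 94.5 z [ 0.007  0.002 -1.   ] F [ 1.2  0.2 -0.6] w 0.8 q [-0.1   0.31  2.01  0.    0.81 -0.18]
need fractions of 50mm in tool axes: [0.008 0.03  0.727]
```

View pics/e1.png

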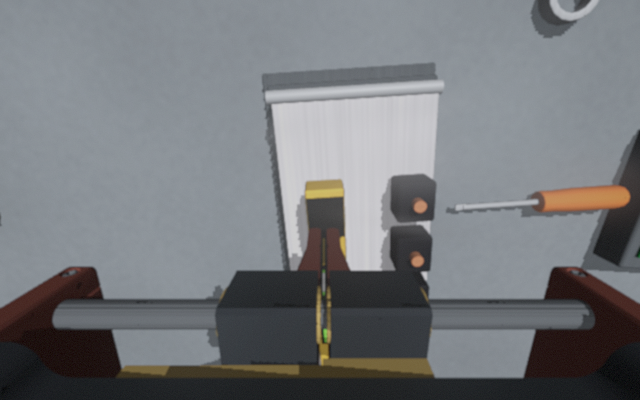

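View pics/e2.png

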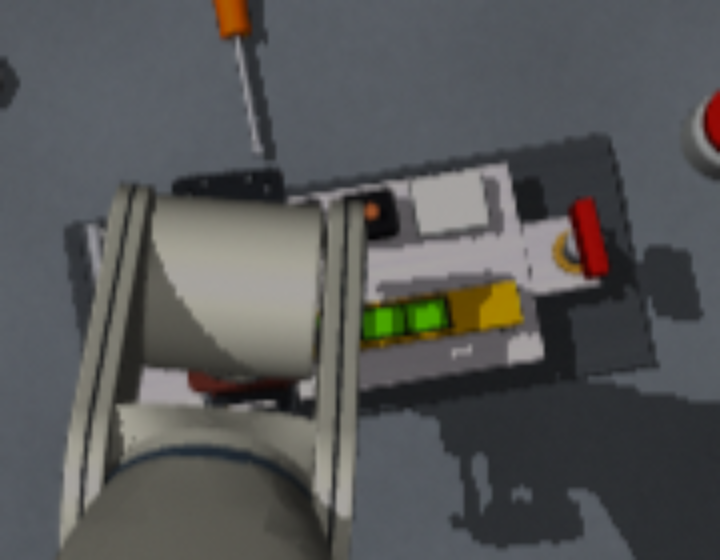

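View pics/e3.png

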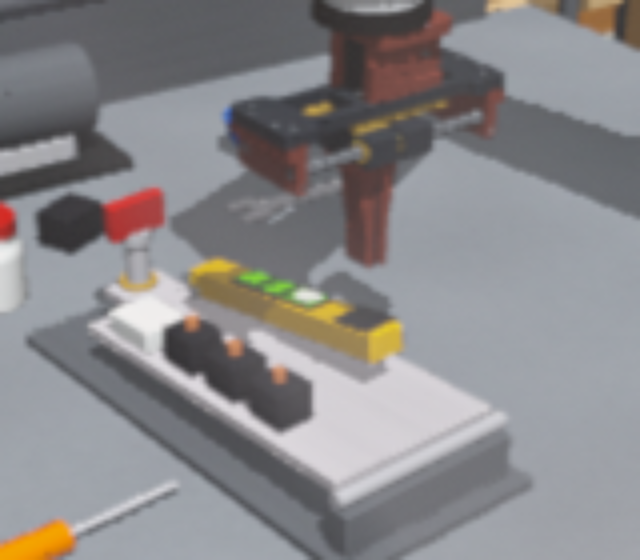

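The top camera loses the pad end of the vial behind the arm. The wrist camera looks the other way, towards +y. I turn the tool by 2.6 rad so that it looks along the vial.

```bash
python3 -m crank '[{"travel":[0,0,-0.01],"turn":1},{"travel":[0,0,-0.01],"turn":1},{"travel":[0,0,-0.01],"turn":1},{"travel":[0,0,-0.01],"turn":1},{"travel":[0,0,-0.01],"turn":1},{"travel":[0,0,-0.01],"turn":1},{"travel":[0,0,-0.01],"turn":1},{"travel":[0,0,-0.01],"turn":1},{"travel":[0,0,-0.01],"turn":1},{"travel":[0,0,-0.01],"turn":1},{"travel":[0,0,-0.01],"turn":1},{"travel":[0,0,-0.01],"turn":1},{"travel":[0,0,-0.01],"turn":1},{"travel":[0,0,-0.01],"turn":1},{"travel":[0,0,-0.01],"turn":1}]' -1 >/dev/null
python3 -m crank '[{"travel":[0,0,-0.01],"turn":1},{"travel":[0,0,-0.01],"turn":1},{"travel":[0,0,-0.01],"turn":1},{"travel":[0,0,-0.01],"turn":1},{"travel":[0,0,-0.01],"turn":1},{"travel":[0,0,-0.01],"turn":1},{"travel":[0,0,-0.01],"turn":1},{"travel":[0,0,-0.01],"turn":1},{"travel":[0,0,-0.01],"turn":1},{"travel":[0,0,-0.01],"turn":0.5},{"travel":[0,0,0],"turn":0}]' -1 >/dev/null
python3 - <<'E'
from h import *;go(475.5,-35.4,130)
cv2.imwrite("pics/f1.png",imaging.get_image("wrist"))
E
```

```text
t 11.1 pos [496.7  -2.4 185.9] yawx deg -48.9 z [ 0.026  0.006 -1.   ] F [-0.5 -0.1  0.9] w 0.5 q [-0.03  0.3   1.97  0.01  0.85  2.39]
need fractions of 50mm in tool axes: [0.205 0.78  1.102]
```

View pics/f1.png

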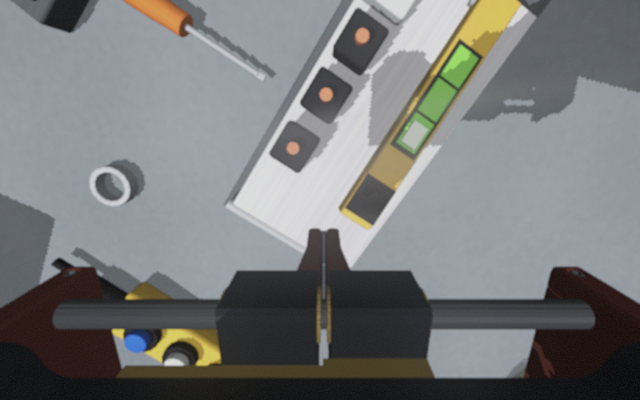

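Wrist view: pad at (370,200), vial running from (410,145) to (465,55), bubble at (413,137). The view is clear. I move over the pad.

```bash
python3 -m crank '[{"travel":[0.1,0.39,0.1],"turn":0},{"travel":[0.1,0.39,0.1],"turn":0},{"travel":[0,0,0],"turn":0}]' -1 >/dev/null
python3 - <<'E'
from h import *;go(475.5,-35.4,130)
inf=imaging.camera_info("wrist");im=imaging.get_image("wrist")
cv2.imwrite("pics/g1.png",im)
for p in ((370,200),): pass
hsv=cv2.cvtColor(im,cv2.COLOR_BGR2HSV)
for b in blobs(im,(0,0,0),(180,255,60),(250,0,480,250),150): print(b, plane("wrist",b[1],105,inf))
E
```

```text
t 11.45 pos [475.4 -34.  175.2] yawx deg -48.3 z [ 0.028  0.006 -1.   ] F [ 0.8 -0.1 -1.4] w 0.5 q [-0.1   0.29  2.02  0.01  0.8   2.3 ]
need fractions of 50mm in tool axes: [0.009 0.039 0.903]
```

View pics/g1.png

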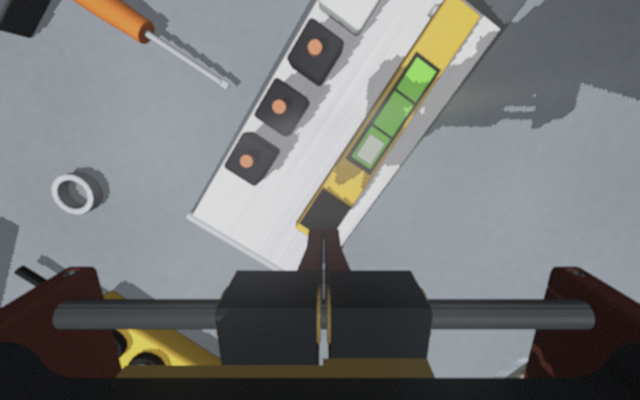

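```bash
python3 -m crank '[{"travel":[0,0.03,0.3],"turn":0},{"travel":[0,0,0.3],"turn":0},{"travel":[0,0,0],"turn":0}]' -1|egrep "ee|ft"
python3 - <<'E'
from h import *;go(475.5,-35.4,130)
inf=imaging.camera_info("wrist");im=imaging.get_image("wrist")
cv2.imwrite("pics/g2.png",im[:260,200:560])
E
```

```text
ee_pos: [479.5, -32.6, 146.5]
ft_force: [-0.2, -0.1, 0.4]
t 11.8 pos [479.5 -32.6 146.5] yawx deg -48.2 z [ 0.034  0.007 -0.999] F [-0.2 -0.1  0.4] w 0.4 q [-0.1   0.35  2.03  0.02  0.73  2.3 ]
need fractions of 50mm in tool axes: [-0.018  0.107  0.326]
```

View pics/g2.png

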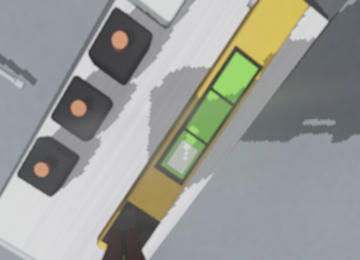

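```bash
python3 -m crank '[{"travel":[-0.02,0.11,0.15],"turn":0},{"travel":[0,0.02,0.1],"turn":0}]' -1|egrep "ee|ft"
python3 -m crank '[{"travel":[0,0.02,0.06],"turn":0}]' -1|egrep "ee|ft"
python3 -m crank '[{"travel":[0,0.02,0.06],"turn":0}]' -1|egrep "ee|ft"
python3 -m crank '[{"travel":[0,0.02,0.06],"turn":0}]' -1|egrep "ee|ft"
python3 -m crank '[{"travel":[0,0.02,0.06],"turn":0}]' -1|egrep "ee|ft"
```

```text
ee_pos: [476.4, -35.6, 135.5]
ft_force: [0.1, -1.1, -0.2]
ee_pos: [476.0, -36.3, 132.4]
ft_force: [-0.3, -0.0, 0.6]
ee_pos: [475.3, -37.0, 129.2]
ft_force: [1.1, 0.6, -0.1]
ee_pos: [474.7, -37.7, 126.1]
ft_force: [0.3, -0.2, 0.1]
ee_pos: [474.3, -38.4, 123.0]
ft_force: [0.4, 0.6, 2.3]
```

```bash
python3 -m crank '[{"travel":[0,0,0.08],"turn":0},{"travel":[0,0,0.08],"turn":0}]' -1|egrep "ee|ft"
python3 -m crank '[{"travel":[0,0,0.08],"turn":0},{"travel":[0,0,0.08],"turn":0}]' -1|egrep "ee|ft"
python3 -m crank '[{"travel":[0,0,0.06],"turn":0}]' -1|egrep "ee|ft"
python3 -m crank '[{"travel":[0,0,0.06],"turn":0}]' -1|egrep "ee|ft"
```

```text
ee_pos: [474.7, -38.3, 114.8]
ft_force: [-0.5, 0.8, 1.7]
ee_pos: [475.1, -38.1, 106.2]
ft_force: [-0.9, 2.1, 3.8]
ee_pos: [475.1, -37.9, 102.8]
ft_force: [-0.6, 1.9, 3.0]
ee_pos: [475.3, -37.8, 99.9]
ft_force: [-7.0, 2.5, 28.1]
```

```bash
python3 -m crank '[{"travel":[0,0,0],"turn":0},{"travel":[0,0,0],"turn":0}]' -1|egrep "ee|ft"
python3 -m crank '[{"travel":[0,0,0],"turn":0},{"travel":[0,0,0],"turn":0}]' -1|egrep "ee|ft"
```

```text
ee_pos: [475.3, -37.8, 101.1]
ft_force: [-4.1, 1.2, 11.1]
ee_pos: [475.1, -37.9, 101.7]
ft_force: [-1.6, 1.8, 5.2]
```

```bash
python3 -m crank '[{"travel":[0,0,0.03],"turn":0},{"travel":[0,0,0.02],"turn":0},{"travel":[0,0,0.01],"turn":0},{"travel":[0,0,0.01],"turn":0}]' -1|egrep "ee|ft"
python3 -m crank '[{"travel":[0,0,0.01],"turn":0},{"travel":[0,0,0.01],"turn":0},{"travel":[0,0,0.01],"turn":0},{"travel":[0,0,0.01],"turn":0},{"travel":[0,0,0.01],"turn":0},{"travel":[0,0,0.01],"turn":0}]' -1|egrep "ee|ft"
```

```text
ee_pos: [475.3, -37.8, 100.9]
ft_force: [-5.1, 1.8, 14.5]
ee_pos: [475.3, -37.8, 101.1]
ft_force: [-3.5, 1.5, 12.7]
```

Steady at about 13 N. I hold while the bubble settles, then look.

```bash
python3 -m crank '[{"travel":[0,0,0.01],"turn":0},{"travel":[0,0,0.01],"turn":0},{"travel":[0,0,0.01],"turn":0},{"travel":[0,0,0.01],"turn":0},{"travel":[0,0,0.01],"turn":0},{"travel":[0,0,0.01],"turn":0},{"travel":[0,0,0.01],"turn":0},{"travel":[0,0,0.01],"turn":0}]' -1|egrep "ee|ft"
python3 - <<'E'
from h import *
inf=imaging.camera_info("wrist");im=imaging.get_image("wrist");cv2.imwrite("pics/h0.png",im)
cv2.imwrite("pics/h1.png",cv2.resize(im[40:240,280:480],None,fx=3,fy=3,interpolation=cv2.INTER_CUBIC))
E
```

```text
ee_pos: [475.3, -37.8, 101.1]
ft_force: [-4.5, 0.9, 13.2]
```

View pics/h1.png

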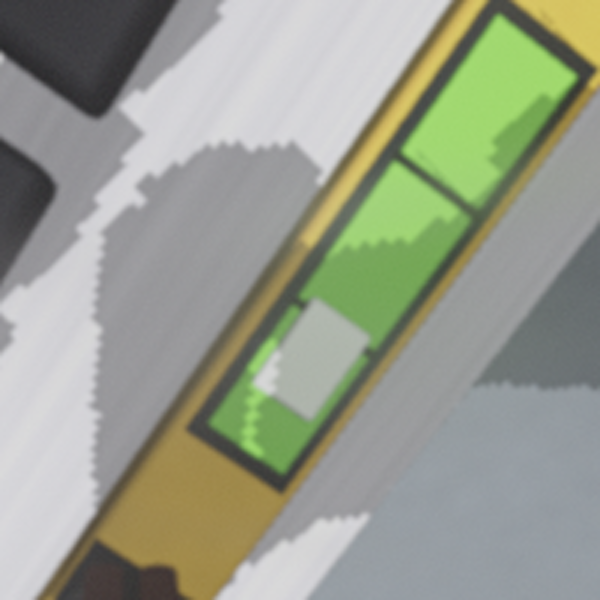

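Bubble centre is at about (313,360) in the crop, past the lower mark (334,326); the upper mark is at (437,184). Rays onto the vial plane give its size in mm.

Run:
```python
from h import *
f=lambda c:np.array([280+(c[0]+.5)/3-.5,40+(c[1]+.5)/3-.5])
U,L=f((437,184)),f((334,326))
for z in(75,85):
    u,l=plane("wrist",U,z),plane("wrist",L,z);d=(l-u);s=np.linalg.norm(d)/31
    for c in((313,360),(344,319),(283,401)):
        print(z,s,(plane("wrist",f(c),z)-(u+l)/2)@d/np.linalg.norm(d)/s)
go(475.5,-35.4,130)
```

```text
75 1.0279829363014812 22.968646911723543
75 1.0279829363014812 13.383889882526505
75 1.0279829363014812 32.71309207191115
85 0.9683530284428372 22.968646911723546
85 0.9683530284428372 13.383889882526526
85 0.9683530284428372 32.71309207191116
t 15.3 pos [475.3 -37.8 101.1] yawx deg -48.0 z [ 0.04   0.007 -0.999] F [-3.1  1.  12.2] w 0.5 q [-0.11  0.42  2.06  0.02  0.61  2.28]
need fractions of 50mm in tool axes: [-0.02  -0.056 -0.578]
```

Bubble +23 mm, so about 1.9 rad clockwise is needed. I lift off, turn the tool to line up with the wing bar and open the jaws to about 70 mm.

```bash
python3 -m crank '[{"travel":[0,0,-0.3],"turn":0},{"travel":[0,0,-0.6],"turn":0},{"travel":[0,0,-0.8],"turn":0},{"travel":[0,0,0],"turn":-1},{"travel":[0,0,0],"turn":-1},{"travel":[0,0,0],"turn":-1},{"travel":[0,0,0],"turn":-1},{"travel":[0,0,0],"turn":-1},{"travel":[0,0,0],"turn":-1},{"travel":[0,0,0],"turn":-1},{"travel":[0,0,0],"turn":-1},{"travel":[0,0,0],"turn":-1},{"travel":[0,0,0],"turn":-0.6},{"travel":[0,0,0],"turn":0}]' 0.6|egrep "ee|ft"
python3 -c "from h import *;go(539,-266,175)"
```

```text
ee_pos: [472.3, -41.4, 186.0]
ft_force: [-0.4, -0.6, 0.0]
t 16.7 pos [472.3 -41.4 186. ] yawx deg 9.4 z [ 0.041  0.001 -0.999] F [-0.4 -0.6  0. ] w 70.3 q [-0.12  0.27  2.02  0.01  0.81  1.28]
need fractions of 50mm in tool axes: [0.569 4.648 0.27 ]
```

```bash
python3 -m crank '[{"travel":[0.09,0.75,0],"turn":0},{"travel":[0.09,0.75,0],"turn":0},{"travel":[0.09,0.75,0],"turn":0},{"travel":[0.09,0.75,0],"turn":0},{"travel":[0.09,0.75,0],"turn":0},{"travel":[0.09,0.75,0],"turn":0},{"travel":[0,0,0],"turn":0}]' 0.6|egrep "ee|ft"
python3 - <<'E'
from h import *;go(539,-266,150)
cv2.imwrite("pics/i1.png",imaging.get_image("wrist"))
im=imaging.get_image("top");cv2.imwrite("pics/i2.png",cv2.resize(im[150:290,300:500],None,fx=4,fy=4))
E
```

```text
ee_pos: [537.2, -267.7, 186.5]
ft_force: [-0.1, 0.5, -0.1]
t 17.4 pos [ 537.2 -267.7  186.5] yawx deg 8.9 z [ 0.04  -0.001 -0.999] F [-0.1  0.5 -0.1] w 70.1 q [-0.49  0.44  1.75  0.02  0.92  0.91]
need fractions of 50mm in tool axes: [ 0.013 -0.033  0.73 ]
```

View pics/i1.png

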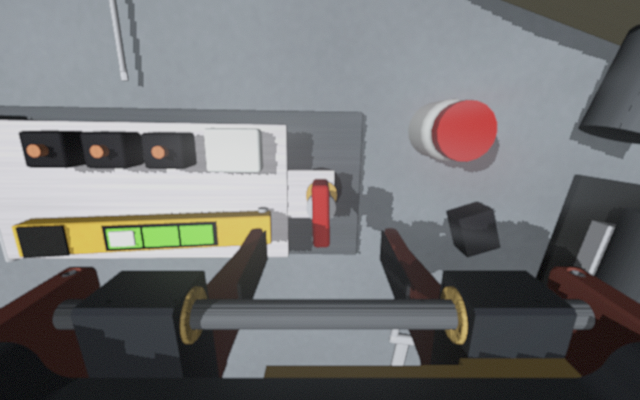

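View pics/i2.png

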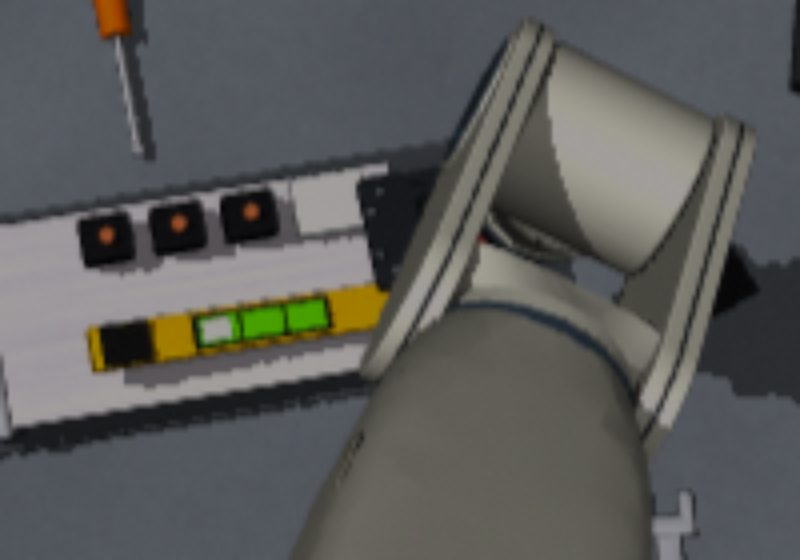

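Wrist view: the bar at (320,180–247) is upright in the picture and midway between the fingers. The jar and the spare relay are clear to the right.

Run:
```python
from h import *
im=cv2.imread("pics/i1.png")
for b in blobs(im,(172,120,60),(8,255,255),(290,160,350,260),30): print(b)
for p in((321,183),(321,247),(320.5,214)): print(plane("wrist",p,122))
```

```text
(np.int32(967), array([320.53050672, 214.56773526]), ((320.0, 215.5), (61.0, 16.0), 90.0))
[ 565.26760115 -258.26747064  122.        ]
[ 513.78497114 -266.37913004  122.        ]
[ 541.0270213  -261.69479576  122.        ]
```

```bash
python3 -m crank '[{"travel":[0.0,-0.06,0.5],"turn":0},{"travel":[0,0,0.4],"turn":0},{"travel":[0,0,0.3],"turn":0},{"travel":[0,0,0],"turn":0}]' 0.6|egrep "ee|ft"
python3 - <<'E'
from h import *;go(540,-263.5,111)
im=imaging.get_image("wrist");cv2.imwrite("pics/j1.png",im)
for b in blobs(im,(172,120,60),(8,255,255),(280,130,370,290),30): print(b,plane("wrist",b[1],122))
E
```

```text
ee_pos: [535.7, -256.5, 124.0]
ft_force: [-0.1, 0.5, -0.2]
t 17.9 pos [ 535.7 -256.5  124. ] yawx deg 9.0 z [ 0.036  0.003 -0.999] F [-0.1  0.5 -0.2] w 70.1 q [-0.48  0.52  1.79  0.03  0.8   0.92]
need fractions of 50mm in tool axes: [0.053 0.151 0.262]
(np.int32(1819), array([339.55415063, 247.2737768 ]), ((339.5, 245.0), (88.0, 23.0), 90.0)) [ 543.33483709 -265.41716772  122.        ]
```

View pics/j1.png

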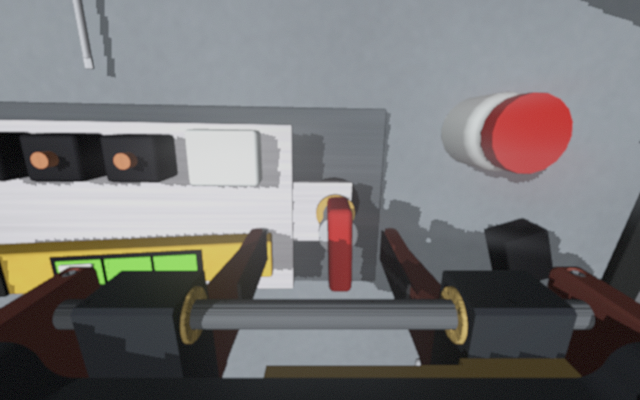

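The bar is at (339,200–290), right of the jaw centre at about 324. I correct that, descend and look again.

```bash
python3 -m crank '[{"travel":[0.06,0.17,0],"turn":0},{"travel":[0.02,0.02,0.13],"turn":0},{"travel":[0,0,0.11],"turn":0},{"travel":[0,0,0],"turn":0}]' 0.6|egrep "ee|ft"
python3 - <<'E'
from h import *;go(540,-265,111)
im=imaging.get_image("wrist");cv2.imwrite("pics/k1.png",im[100:360,160:500])
E
```

```text
ee_pos: [544.4, -266.4, 115.1]
ft_force: [-0.8, -0.3, -0.4]
t 18.35 pos [ 544.4 -266.4  115.1] yawx deg 9.1 z [ 0.041  0.    -0.999] F [-0.8 -0.3 -0.4] w 70.7 q [-0.48  0.55  1.77  0.03  0.79  0.91]
need fractions of 50mm in tool axes: [-0.086 -0.043  0.077]
```

View pics/k1.png

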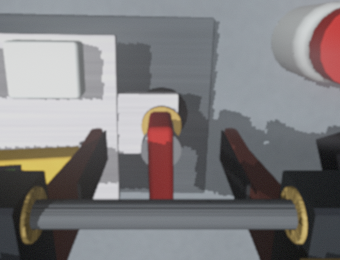

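```bash
python3 -m crank '[{"travel":[-0.08,-0.01,0.08],"turn":0},{"travel":[0,0,0],"turn":0}]' 0.6|egrep "ee|ft"
python3 -m crank '[{"travel":[0,0,0],"turn":0},{"travel":[0,0,0],"turn":0},{"travel":[0,0,0],"turn":0},{"travel":[0,0,0],"turn":0},{"travel":[0,0,0],"turn":0},{"travel":[0,0,0],"turn":0},{"travel":[0,0,0],"turn":0}]' -1
python3 -c "from h import *;go(540,-265,111)"
```

```text
ee_pos: [540.3, -266.7, 111.1]
ft_force: [-0.6, 0.3, 0.3]
t: 19.3
ee_pos: [540.4, -266.6, 111.6]
orientation: [3.128, 0.248, 0.066]
ft_force: [-0.5, 1.7, 3.2]
width: 18.2
t 19.3 pos [ 540.4 -266.6  111.6] yawx deg 9.1 z [ 0.042 -0.    -0.999] F [-0.5  1.7  3.2] w 18.2 q [-0.49  0.55  1.78  0.03  0.78  0.91]
need fractions of 50mm in tool axes: [-0.003 -0.033  0.012]
```

```bash
python3 -m crank '[{"travel":[0,0,0],"turn":0},{"travel":[0,0,0],"turn":0},{"travel":[0,0,0],"turn":0.3},{"travel":[0,0,0],"turn":0.5},{"travel":[0,0,0],"turn":0.5}]' -1
python3 -c "from h import *;go(540,-265,111)"
```

```text
t: 19.8
ee_pos: [540.3, -265.6, 111.6]
orientation: [-3.14, -0.039, -0.065]
ft_force: [-0.3, 0.2, 0.4]
width: 14.0
t 19.8 pos [ 540.3 -265.6  111.6] yawx deg 1.4 z [ 0.041  0.001 -0.999] F [-0.3  0.2  0.4] w 14.0 q [-0.49  0.55  1.78  0.03  0.78  1.04]
need fractions of 50mm in tool axes: [-0.006 -0.013  0.013]
```

Gripped at 14 mm and turning freely with almost no side force. Continuing clockwise.

```bash
python3 -m crank '[{"travel":[0,0,0],"turn":0.8},{"travel":[0,0,0],"turn":0.8},{"travel":[0,0,0],"turn":0.8},{"travel":[0,0,0],"turn":0.8},{"travel":[0,0,0],"turn":0.8}]' -1|egrep "ee|ft|wid"
python3 -c "from h import *;go(540,-265,111)"
python3 -m crank '[{"travel":[0,0,0],"turn":0.8},{"travel":[0,0,0],"turn":0.8},{"travel":[0,0,0],"turn":0.8},{"travel":[0,0,0],"turn":0.8},{"travel":[0,0,0],"turn":0.8}]' -1|egrep "ee|ft|wid"
python3 -c "from h import *;go(540,-265,111)"
```

```text
ee_pos: [540.1, -266.3, 111.6]
ft_force: [-0.4, 1.1, 1.5]
width: 13.8
t 20.3 pos [ 540.1 -266.3  111.6] yawx deg -22.2 z [ 0.041 -0.001 -0.999] F [-0.4  1.1  1.5] w 13.8 q [-0.49  0.55  1.78  0.03  0.78  1.45]
need fractions of 50mm in tool axes: [-0.013 -0.022  0.012]
ee_pos: [539.8, -266.7, 111.6]
ft_force: [0.0, 1.4, 1.4]
width: 14.1
t 20.8 pos [ 539.8 -266.7  111.6] yawx deg -45.8 z [ 0.039 -0.004 -0.999] F [0.  1.4 1.4] w 14.1 q [-0.49  0.55  1.78  0.02  0.78  1.87]
need fractions of 50mm in tool axes: [-0.022 -0.026  0.013]
```

```bash
python3 -m crank '[{"travel":[0,0,0],"turn":0.8},{"travel":[0,0,0],"turn":0.8},{"travel":[0,0,0],"turn":0.8},{"travel":[0,0,0],"turn":0.8},{"travel":[0,0,0],"turn":0.8},{"travel":[0,0,0],"turn":0.8},{"travel":[0,0,0],"turn":0},{"travel":[0,0,0],"turn":0}]' -1|egrep "ee|ft|wid"
python3 -c "from h import *;go(540,-265,111)"
python3 -m crank '[{"travel":[0,0,0],"turn":0},{"travel":[0,0,0],"turn":0},{"travel":[0,0,0],"turn":0},{"travel":[0,0,0],"turn":0},{"travel":[0,0,0],"turn":0}]' 0.6|egrep "ee|ft|wid"
python3 -c "from h import *;go(540,-265,111)"
```

```text
ee_pos: [539.2, -266.9, 111.6]
ft_force: [1.6, 1.5, 0.4]
width: 14.0
t 21.6 pos [ 539.2 -266.9  111.6] yawx deg -74.0 z [ 0.036 -0.007 -0.999] F [1.6 1.5 0.4] w 14.0 q [-0.48  0.55  1.78  0.01  0.78  2.37]
need fractions of 50mm in tool axes: [-0.032 -0.025  0.013]
ee_pos: [539.5, -267.5, 111.7]
ft_force: [-0.5, -0.0, 0.5]
width: 50.8
t 22.1 pos [ 539.5 -267.5  111.7] yawx deg -73.8 z [ 0.037 -0.008 -0.999] F [-0.5 -0.   0.5] w 50.8 q [-0.49  0.55  1.78  0.01  0.78  2.36]
need fractions of 50mm in tool axes: [-0.046 -0.023  0.013]
```

Turned 1.45 rad so far, about 0.47 to go. Joint 6 is near its limit, so I lift clear, swing the tool back a half turn (same grasp) and regrip.

```bash
python3 -m crank '[{"travel":[0,0,-0.4],"turn":0},{"travel":[0,0,-0.6],"turn":0},{"travel":[0,0,0],"turn":-1},{"travel":[0,0,0],"turn":-1},{"travel":[0,0,0],"turn":-1},{"travel":[0,0,0],"turn":-1},{"travel":[0,0,0],"turn":-1},{"travel":[0,0,0],"turn":-1},{"travel":[0,0,0],"turn":-1},{"travel":[0,0,0],"turn":-1},{"travel":[0,0,0],"turn":-1},{"travel":[0,0,0],"turn":-1},{"travel":[0,0,0],"turn":-1},{"travel":[0,0,0],"turn":-1},{"travel":[0,0,0],"turn":-1},{"travel":[0,0,0],"turn":-1},{"travel":[0,0,0],"turn":-1}]' 0.6|egrep "ee|ft|wid"
python3 -m crank '[{"travel":[0,0,0],"turn":-1},{"travel":[0,0,0],"turn":-1},{"travel":[0,0,0],"turn":-1},{"travel":[0,0,0],"turn":-1},{"travel":[0,0,0],"turn":-1},{"travel":[0,0,0],"turn":-1},{"travel":[0,0,0],"turn":-1},{"travel":[0,0,0],"turn":-1},{"travel":[0,0,0],"turn":-1},{"travel":[0,0,0],"turn":-1},{"travel":[0,0,0],"turn":-1},{"travel":[0,0,0],"turn":-1},{"travel":[0,0,0],"turn":-1},{"travel":[0,0,0],"turn":-1},{"travel":[0,0,0],"turn":-1},{"travel":[0,0,0],"turn":0}]' 0.6|egrep "ee|ft|wid"
python3 -c "from h import *;go(540,-266,150)"
```

```text
ee_pos: [535.4, -267.3, 162.4]
ft_force: [0.9, 0.1, -0.3]
width: 70.2
ee_pos: [533.2, -267.4, 160.9]
ft_force: [-0.4, -0.2, -0.3]
width: 70.3
t 25.4 pos [ 533.2 -267.4  160.9] yawx deg 105.5 z [ 0.031 -0.006 -1.   ] F [-0.4 -0.2 -0.3] w 70.3 q [-0.49  0.47  1.77  0.01  0.87 -0.77]
need fractions of 50mm in tool axes: [-0.006  0.132  0.222]
```

```bash
python3 -m crank '[{"travel":[0,0.13,0.2],"turn":-0.1},{"travel":[0,0,0],"turn":0}]' 0.6|egrep "ee|ft|wid"
python3 - <<'E'
from h import *;go(540,-266,112)
im=imaging.get_image("wrist");cv2.imwrite("pics/l1.png",im)
for b in blobs(im,(172,120,60),(8,255,255),(250,130,400,290),30): print(b,plane("wrist",b[1],122))
E
```

```text
ee_pos: [540.2, -265.7, 150.4]
ft_force: [-0.3, -0.3, 0.0]
width: 70.4
t 25.6 pos [ 540.2 -265.7  150.4] yawx deg 105.8 z [ 0.031 -0.006 -1.   ] F [-0.3 -0.3  0. ] w 70.4 q [-0.48  0.49  1.76  0.01  0.86 -0.77]
need fractions of 50mm in tool axes: [ 0.007 -0.027  0.768]
(np.int32(1426), array([320.52454418, 229.07012623]), ((320.5, 228.0), (78.0, 19.0), 90.0)) [ 538.18077304 -261.5389464   122.        ]
```

View pics/l1.png

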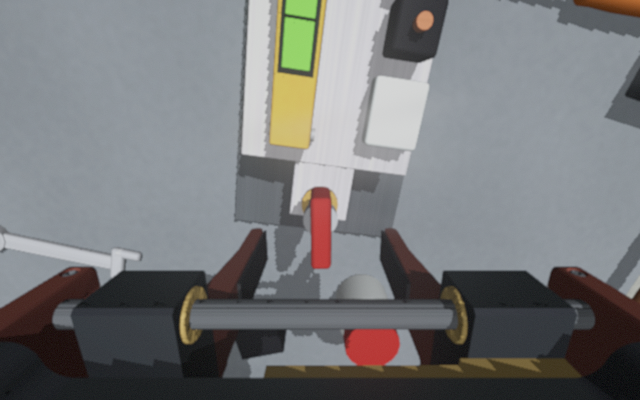

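The bar is aligned at (320,190–268), centred between the fingers. The jar and spare relay lie below fingertip height. I descend and grip.

```bash
python3 -m crank '[{"travel":[0,0,0.35],"turn":0},{"travel":[0,0,0.28],"turn":0},{"travel":[0,0,0.06],"turn":0},{"travel":[0,0,0],"turn":0}]' 0.6|egrep "ee|ft|wid"
python3 -c "from h import *;go(540,-266,112)"
```

```text
ee_pos: [541.7, -266.1, 114.8]
ft_force: [0.5, -0.5, 0.4]
width: 70.1
t 26.05 pos [ 541.7 -266.1  114.8] yawx deg 105.7 z [ 0.031 -0.006 -0.999] F [ 0.5 -0.5  0.4] w 70.1 q [-0.48  0.54  1.77  0.01  0.79 -0.76]
need fractions of 50mm in tool axes: [ 0.012 -0.034  0.056]
```

```bash
python3 -m crank '[{"travel":[0,-0.03,0.06],"turn":0},{"travel":[0,0,0],"turn":0},{"travel":[0,0,0],"turn":0},{"travel":[0,0,0],"turn":0},{"travel":[0,0,0],"turn":0},{"travel":[0,0,0],"turn":0},{"travel":[0,0,0],"turn":0},{"travel":[0,0,0],"turn":0},{"travel":[0,0,0],"turn":0},{"travel":[0,0,0],"turn":0}]' -1|egrep "ee|ft|wid"
python3 -c "from h import *;go(540,-266,112)"
```

```text
ee_pos: [539.5, -267.6, 113.5]
ft_force: [0.4, 0.1, -0.9]
width: 14.4
t 27.05 pos [ 539.5 -267.6  113.5] yawx deg 105.7 z [ 0.03  -0.008 -1.   ] F [ 0.4  0.1 -0.9] w 14.4 q [-0.48  0.55  1.78  0.01  0.79 -0.76]
need fractions of 50mm in tool axes: [0.029 0.017 0.03 ]
```

```bash
python3 -m crank '[{"travel":[0,0,0],"turn":0.8},{"travel":[0,0,0],"turn":0.8},{"travel":[0,0,0],"turn":0.8},{"travel":[0,0,0],"turn":0.8},{"travel":[0,0,0],"turn":0.8},{"travel":[0,0,0],"turn":0.6},{"travel":[0,0,0],"turn":0},{"travel":[0,0,0],"turn":0}]' -1|egrep "ee|ft|wid"
python3 -c "from h import *;go(540,-266,112)"
```

```text
ee_pos: [538.6, -267.6, 113.5]
ft_force: [0.2, -0.5, 0.1]
width: 13.9
t 27.85 pos [ 538.6 -267.6  113.5] yawx deg 78.6 z [ 0.026 -0.009 -1.   ] F [ 0.2 -0.5  0.1] w 13.9 q [-0.48  0.55  1.78  0.01  0.79 -0.29]
need fractions of 50mm in tool axes: [0.038 0.021 0.03 ]
```

Total 1.92 rad. Release, lift, and swing back so the wrist camera faces the vial.

```bash
python3 -m crank '[{"travel":[0,0,0],"turn":0},{"travel":[0,0,0],"turn":0},{"travel":[0,0,0],"turn":0},{"travel":[0,0,0],"turn":0},{"travel":[0,0,0],"turn":0},{"travel":[0,0,-0.4],"turn":0},{"travel":[0,0,-0.6],"turn":0},{"travel":[0,0,-0.5],"turn":0},{"travel":[0,0,0],"turn":0}]' 0.6|egrep "ee|ft|wid"
python3 -m crank '[{"travel":[0,0,0],"turn":1},{"travel":[0,0,0],"turn":1},{"travel":[0,0,0],"turn":1},{"travel":[0,0,0],"turn":1},{"travel":[0,0,0],"turn":1},{"travel":[0,0,0],"turn":1},{"travel":[0,0,0],"turn":1},{"travel":[0,0,0],"turn":1},{"travel":[0,0,0],"turn":1},{"travel":[0,0,0],"turn":1},{"travel":[0,0,0],"turn":1},{"travel":[0,0,0],"turn":1},{"travel":[0,0,0],"turn":1},{"travel":[0,0,0],"turn":1},{"travel":[0,0,0],"turn":1},{"travel":[0,0,0],"turn":1},{"travel":[0,0,0],"turn":1},{"travel":[0,0,0],"turn":0}]' -1|egrep "ee|ft|wid"
python3 -c "from h import *;go(475.5,-36.5,160)"
```

```text
ee_pos: [536.4, -266.4, 189.6]
ft_force: [0.5, -0.7, -0.5]
width: 70.1
ee_pos: [528.9, -262.2, 169.9]
ft_force: [0.7, 0.1, 0.0]
width: 0.5
t 30.55 pos [ 528.9 -262.2  169.9] yawx deg -22.6 z [ 0.008  0.003 -1.   ] F [0.7 0.1 0. ] w 0.5 q [-0.48  0.46  1.76  0.01  0.92  1.48]
need fractions of 50mm in tool axes: [-2.724 -3.755  0.201]
```

```bash
python3 -m crank '[{"travel":[-0.34,-0.47,-0.02],"turn":0},{"travel":[-0.34,-0.47,-0.02],"turn":0},{"travel":[-0.34,-0.47,-0.02],"turn":0},{"travel":[-0.34,-0.47,-0.02],"turn":0},{"travel":[-0.34,-0.47,-0.02],"turn":0},{"travel":[-0.34,-0.47,-0.02],"turn":0},{"travel":[-0.34,-0.47,-0.02],"turn":0},{"travel":[-0.3,-0.45,-0.02],"turn":0},{"travel":[0,0,0],"turn":1},{"travel":[0,0,0],"turn":1},{"travel":[0,0,0],"turn":1},{"travel":[0,0,0],"turn":1},{"travel":[0,0,0],"turn":0.5},{"travel":[0,0,0],"turn":0}]' -1|egrep "ee|ft|wid"
python3 -c "from h import *;go(475.5,-36.5,140)"
```

```text
ee_pos: [468.3, -29.2, 169.9]
ft_force: [0.2, -0.0, -0.8]
width: 0.3
t 31.95 pos [468.3 -29.2 169.9] yawx deg -46.9 z [-0.     0.004 -1.   ] F [ 0.2 -0.  -0.8] w 0.3 q [-0.09  0.3   2.02  0.01  0.82  2.3 ]
need fractions of 50mm in tool axes: [ 0.206 -0.003  0.597]
```

```bash
python3 -m crank '[{"travel":[0.2,0,0.15],"turn":0},{"travel":[0,0,0.3],"turn":0},{"travel":[0,0,0],"turn":0}]' -1|egrep "ee|ft|wid"
python3 - <<'E'
from h import *;go(475.5,-37,125)
im=imaging.get_image("wrist");cv2.imwrite("pics/m1.png",im[:260,200:560])
E
```

```text
ee_pos: [476.2, -37.4, 145.6]
ft_force: [-1.4, 0.3, -0.3]
width: 0.5
t 32.25 pos [476.2 -37.4 145.6] yawx deg -46.5 z [ 0.     0.004 -1.   ] F [-1.4  0.3 -0.3] w 0.5 q [-0.11  0.35  2.02  0.01  0.77  2.27]
need fractions of 50mm in tool axes: [-0.015  0.005  0.413]
```

View pics/m1.png

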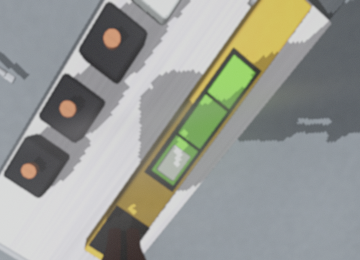

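The fingertips are over the pad at (120,232) in the crop. Pressing.

```bash
python3 -m crank '[{"travel":[0,0,0.2],"turn":0},{"travel":[0,0,0.1],"turn":0},{"travel":[0,0,0.1],"turn":0},{"travel":[0,0,0.1],"turn":0}]' -1|egrep "ee|ft"
python3 -m crank '[{"travel":[0,0,0.08],"turn":0},{"travel":[0,0,0.08],"turn":0}]' -1|egrep "ee|ft"
python3 -m crank '[{"travel":[0,0,0.06],"turn":0},{"travel":[0,0,0.06],"turn":0}]' -1|egrep "ee|ft"
```

```text
ee_pos: [478.4, -37.8, 120.7]
ft_force: [0.1, 1.4, 2.6]
ee_pos: [478.5, -37.4, 112.2]
ft_force: [0.4, 1.9, 2.3]
ee_pos: [478.5, -37.1, 105.7]
ft_force: [-1.0, 2.2, 2.3]
```

```bash
python3 -m crank '[{"travel":[0,0,0.06],"turn":0}]' -1|egrep "ee|ft"
python3 -m crank '[{"travel":[0,0,0.04],"turn":0}]' -1|egrep "ee|ft"
python3 -m crank '[{"travel":[0,0,0.02],"turn":0}]' -1|egrep "ee|ft"
python3 -m crank '[{"travel":[0,0,0.01],"turn":0},{"travel":[0,0,0.01],"turn":0},{"travel":[0,0,0.01],"turn":0},{"travel":[0,0,0.01],"turn":0}]' -1|egrep "ee|ft"
```

```text
ee_pos: [478.7, -37.0, 103.1]
ft_force: [-7.2, 2.3, 30.6]
ee_pos: [478.9, -37.0, 102.5]
ft_force: [-10.1, 2.3, 38.4]
ee_pos: [478.9, -37.0, 103.2]
ft_force: [-9.2, 2.7, 28.9]
ee_pos: [478.6, -37.1, 104.6]
ft_force: [-2.7, 1.8, 8.9]
```

```bash
python3 -m crank '[{"travel":[0,0,0.015],"turn":0},{"travel":[0,0,0.012],"turn":0},{"travel":[0,0,0.012],"turn":0},{"travel":[0,0,0.012],"turn":0},{"travel":[0,0,0.012],"turn":0},{"travel":[0,0,0.012],"turn":0},{"travel":[0,0,0.012],"turn":0},{"travel":[0,0,0.012],"turn":0},{"travel":[0,0,0.012],"turn":0},{"travel":[0,0,0.012],"turn":0},{"travel":[0,0,0.012],"turn":0},{"travel":[0,0,0.012],"turn":0},{"travel":[0,0,0.012],"turn":0},{"travel":[0,0,0.012],"turn":0},{"travel":[0,0,0.012],"turn":0},{"travel":[0,0,0.012],"turn":0}]' -1|egrep "ee|ft"
python3 - <<'E'
from h import *
im=imaging.get_image("wrist");cv2.imwrite("pics/n0.png",im)
cv2.imwrite("pics/n1.png",cv2.resize(im[40:240,280:480],None,fx=3,fy=3,interpolation=cv2.INTER_CUBIC))
E
```

```text
ee_pos: [478.6, -37.1, 104.3]
ft_force: [-3.0, 0.5, 12.5]
```

View pics/n1.png

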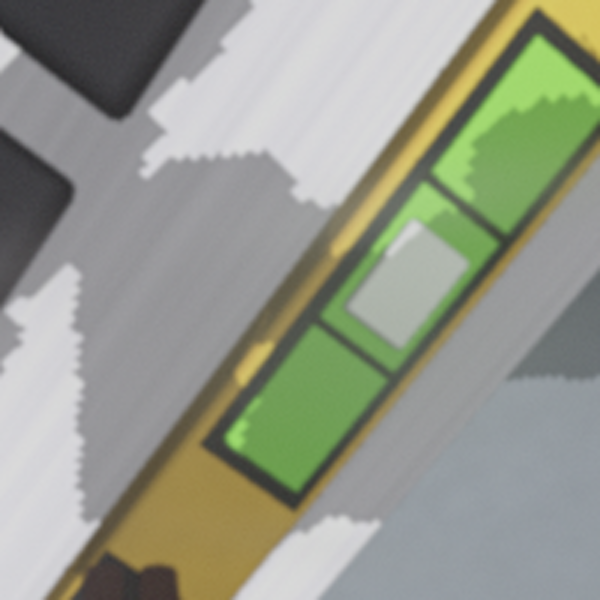

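Bubble centre at (408,284) lies between the marks at (354,348) and (467,207), mid at (411,278), so about +1 mm. I check that it stays put, the holding force, and the loose objects.

```bash
python3 -m crank '[{"travel":[0,0,0.012],"turn":0},{"travel":[0,0,0.012],"turn":0},{"travel":[0,0,0.012],"turn":0},{"travel":[0,0,0.012],"turn":0},{"travel":[0,0,0.012],"turn":0},{"travel":[0,0,0.012],"turn":0}]' -1|egrep "ee|ft"
python3 - <<'E'
from h import *
for k in range(6): a=imaging.get_image("scene")
go(0,0,0)
im=imaging.get_image("wrist");cv2.imwrite("pics/o1.png",cv2.resize(im[40:240,280:480],None,fx=3,fy=3,interpolation=cv2.INTER_CUBIC))
cv2.imwrite("pics/o2.png",a);cv2.imwrite("pics/o3.png",imaging.get_image("top"));go(0,0,0)
E
```

```text
ee_pos: [478.6, -37.0, 104.3]
ft_force: [-4.0, 2.8, 11.3]
t 36.35 pos [478.5 -37.  104.3] yawx deg -46.2 z [ 0.008  0.003 -1.   ] F [-5.   1.6 11.9] w 0.6 q [-0.1   0.43  2.04  0.01  0.67  2.27]
need fractions of 50mm in tool axes: [-7.164  6.414  2.008]
t 36.45 pos [478.5 -37.  104.3] yawx deg -46.2 z [ 0.008  0.003 -1.   ] F [-3.6  1.9 12.3] w 0.8 q [-0.1   0.43  2.04  0.01  0.67  2.27]
need fractions of 50mm in tool axes: [-7.164  6.414  2.008]
```

View pics/o1.png

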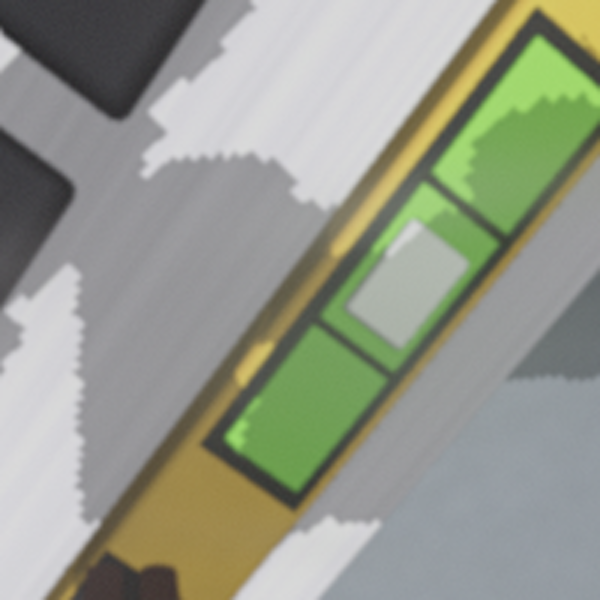

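View pics/o2.png

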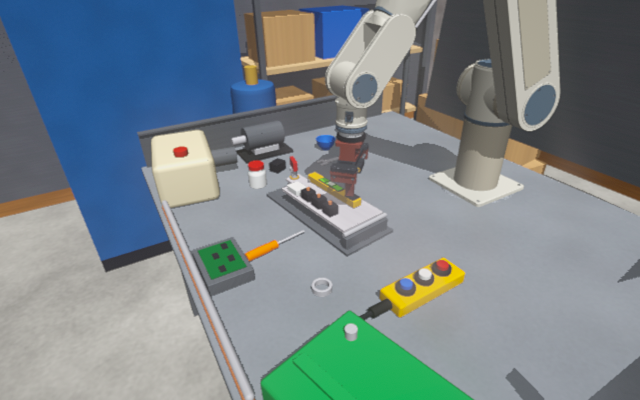

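View pics/o3.png

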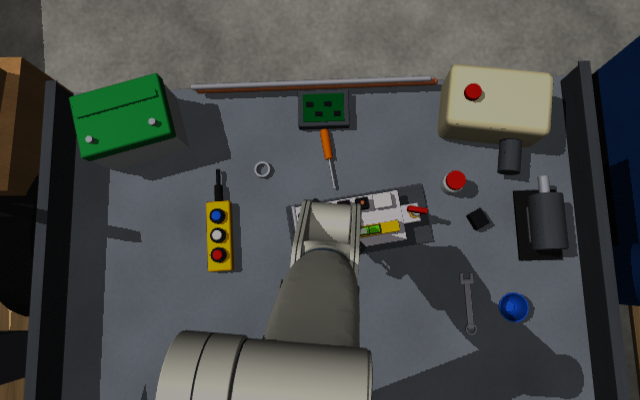

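The bubble has not moved, at (408,284), between the marks. The push is steady at about 12 N. In the top view the jar (455,181), screwdriver (328,150), ring (262,170) and relay (478,218) are where they began, and the buttons are up. Handing in.

```bash
python3 -c "
from workcell import workorder;print(workorder.close_job())
from h import *;go(0,0,0)"
```

```text
the job is handed in; nothing more can be done
None
the job is handed in; nothing more can be done
```

I handed the job in at about 36 s of the 70 s, with the arm still pressing the spirit level flat and its bubble between the marks. The hand-in reports no verdict.

**What I did:**
- **Buttons:** I pressed red, white and blue one at a time. The force showed the spring giving way over nearly the full travel each time. On the first red press the tips slid about 3 mm and the wrist force peaked at 87 N, under the 120 N limit. I re-centred and pressed red again, gently.
- **First reading:** With the level pressed flat at about 13 N, the bubble sat 23 mm towards the pad.
- **Levelling:** I let the level up and turned the foot 1.92 rad clockwise in two grasps, then released it.
- **Final press:** I pressed the level flat again. The force peaked at 38 N and then settled.

**Last checks:**
- **Bubble:** It was about 1 mm from the middle and in the same place in two pictures about 0.9 s apart.
- **Push:** It held steady at about 12 N.
- **Foot:** The gripper was well clear of it.
- **Buttons and loose objects:** The buttons looked up. By eye, the jar, screwdriver, ring and spare relay were where they began.

No final check failed. The heights I worked out from the cameras came out a few millimetres lower than the contact heights, so I pressed by force instead.

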